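# Close the tablet organiser with one run of the fingertips

## Robot

A 6-joint arm with a two-finger parallel gripper is mounted at the origin on a cart in front of the work surface, level with it; the furniture and walls round the work are solid. World frame = base frame: x ahead of the robot, y to its left, z up, the work surface at z = 0. Lengths are in m, angles in rad, forces in N, time in s.
With the tool pointing down it reaches from about 0.225 to 0.875 m from the base axis. Payload 3.4 kg.
Tool frame: the origin (TCP) lies midway between the tips of the shut fingers; the grasp point (between the pads) lies grasp_offset behind it (grasp_offset is the distance from the TCP to the grasp point, in m); z points along the fingers, y is the line along which they close (so a half turn about z gives the same grasp; the last joint's range is limited). The gripper opens to 85 mm and grips with 20 to 120 N. Pads are 22 mm wide; open, the fingers measure 114 mm over their backs; the gripper's body (76 mm by 85 mm) begins 54 mm behind the grasp point. The pads swing forward as they close: fully open they stand 13 mm farther back than shut.
Start: joints at [1.191, 0.276, 1.505, -0, 1.361, -0.121], TCP at [0.147, 0.556, 0.231] pointing down, gripper open.
Joint ranges: [-2.89, 2.89], [-0.75, 2.08], [0.22, 2.7], [-1.18, 4.32], [0.11, 2.71], [-2.7, 2.7]. Speed limits (rad/s): [2.57, 2.57, 3.14, 3.14, 3.14, 3.14].

## Interface

Orientations are given as a rotation vector (axis times angle).
In Python, from cell import get_state, snapshot, close_job, grasp_offset gives the robot as it stands.
- The arm moves only by the shell command python3 -m crank 'ROWS'. ROWS is JSON, a list of rows, each a list of 3 entries, a list of its own where there are three numbers: the shift along the tool's x, y, z as a fraction of full scale, then the turn about the tool's z as a fraction of full scale, then the closure, from 0 (fully open) to 1 (shut). A call has 1 to 20 rows; each row shifts and turns the commanded pose from where the row before left it, along the tool's axes as they then stand; what a row does not reach is not made up. Full scale, the value 1, is 0.4 m for a shift and 0.1 rad for a turn. A row lasts 1/10 s, in which the tool goes at most 50 mm and 8.59 degrees, less where a joint would pass 70% of its speed; a pose out of reach is approached as far as the arm can. A call with a number of a shift or a turn outside -1 to 1 is refused whole. A call with a gripper value outside its range is refused whole. The fingers move at their own pace and stop on an object; the grip force is fixed at half the most. Time passes only in rows, so rows that do not move let the fingers close. It gives the time, the measured TCP pose, the force, the opening and the grip force at its end, in the units of the state.
- get_state(): the state, without advancing time (a new reading comes with each control period).
- snapshot(name): name is "side" or "top"; returns a dict with "image" (420x560x3 uint8, blue, green, red), "depth" (420x560 float32, m along the optical axis (not along the pixel's ray), 0 where there is no reading), "mtx" (3x3 intrinsics, pixels), "k1" (the pictures are not rectified: a ray, as slopes to the right and down, at radius r is drawn at 1 + k1 r^2 times it, then the intrinsics apply), "rvec" (rotation vector, rad) and "tvec" (3), from world to camera coordinates, as OpenCV has them. Camera axes: x right, y down, z forward; pixel columns grow to the right and rows downward; lengths in m; the calibration is good to about 2 mm. A picture is of the moment at which its call begins.
- close_job(): hands the job in; it is judged then, once.
The state is a dict: "t": time; "joint_pos": joint angles; "joint_velocities": joint speeds; "tau": joint torques, N m; "ee_pos": TCP position; "tool_rot": TCP orientation; "force": force on the tool from outside, world axes, zero at the start; "ft_torque": the same for the moment, N m; "gripper_width": opening from 0.0 (shut) to 1.0 (fully open); "finger_force": force on a finger pad.
Only numpy, scipy, OpenCV 4.12 (cv2) and the standard library are available. Lean on these libraries where they do the work, as an engineer would, in place of code of your own. Each camera call takes 0.05 s, during which the arm holds its last target. There are 200 camera calls.

## Task

The five lids of the tablet organiser have been left open: start with your fingertips on the flat blank end of the box, from which all the lids lean away, and run them lightly along the top of the box in one pass, so that each lid in turn folds down ahead of them and all five end shut, one after the other. Do not raise the fingers away from the box part-way; do not grip, lift or tip the box or push it from its place, do not press hard, and leave the cup, the garlic and the teaspoon alone. Then move clear.

Things in the scene. Friction and masses are not known exactly. Their poses are not given: they have to be found in the camera images.
- tablet_box: loose white tablet organiser, a low box 181 mm long, 40 wide, 30 high with lids shut, about 0.45 kg: five compartments in a row, each with a grey lid standing open, and a flat solid end before lid 1. Origin: centre of underside; z up; x along the row from lid 1 to lid 5. Each lid is hinged at the -x side of its compartment and leans open towards +x; it may face any way
- row_start (a point): point on the box's long centre line, level with the top of the shut lids (30 mm above the worktop), at the hinge of lid 1; before it (-x) lies the flat blank end of the box, 24 mm long and just as high, free for touching down. The box slides on the worktop if pressed hard while the fingers move. Axes as the box
- row_end (a point): point on the box's long centre line, level with the top of the shut lids, at the free edge of lid 5, 150 mm from row_start. Axes as the box
- lid1 (a joint): hinge of lid 1 (counted along the row from row_start): flat flap 28 mm long, 38 wide, 4 thick, hinge 0 mm from row_start along the row, 26 mm above the worktop; 0 = shut and level, grows to 1.5 rad as it opens; starts between 0.5 and 1.1; light, but stays as left (0.1 N at the edge moves it)
- lid2 (a joint): hinge of lid 2: flat flap 28 mm long, 38 wide, 4 thick, hinge 30 mm from row_start along the row, 26 mm above the worktop; 0 = shut and level, grows to 1.5 rad as it opens; starts between 0.5 and 1.1; light, but stays as left (0.1 N at the edge moves it)
- lid3 (a joint): hinge of lid 3: flat flap 28 mm long, 38 wide, 4 thick, hinge 60 mm from row_start along the row, 26 mm above the worktop; 0 = shut and level, grows to 1.5 rad as it opens; starts between 0.5 and 1.1; light, but stays as left (0.1 N at the edge moves it)
- lid4 (a joint): hinge of lid 4: flat flap 28 mm long, 38 wide, 4 thick, hinge 90 mm from row_start along the row, 26 mm above the worktop; 0 = shut and level, grows to 1.5 rad as it opens; starts between 0.5 and 1.1; light, but stays as left (0.1 N at the edge moves it)
- lid5 (a joint): hinge of lid 5: flat flap 28 mm long, 38 wide, 4 thick, hinge 120 mm from row_start along the row, 26 mm above the worktop; 0 = shut and level, grows to 1.5 rad as it opens; starts between 0.5 and 1.1; light, but stays as left (0.1 N at the edge moves it)
- mug_1: a loose small cream coffee cup with a handle, 58x82x49 mm, standing on the other side of the sink from the organiser (a tall tap stands behind the sink, at x 0.83, y -0.04, its spout reaching over it: the way across in front, near x 0.44, is free from 0.2 m up); origin: centre of its underside; leave it alone
- garlic: a loose garlic bulb, 55 mm across and high, on the strip in front of the sink; origin: centre of its underside; leave it alone
- spoon: a loose teaspoon, 136x28x13 mm, lying on the strip in front of the sink; origin: centre of its underside; leave it alone

How it is judged:
On the way, in this order (a step that is already met when the one before it is completed fails the run):
1. lid 1 is shut (its free edge within about 4 mm of level), by the touch of the run (value of joint lid1 below 0.15 rad), for 0.05 s.
2. lid 2 is shut (its free edge within about 4 mm of level), by the touch of the run (value of joint lid2 below 0.15 rad), for 0.05 s.
3. lid 3 is shut (its free edge within about 4 mm of level), by the touch of the run (value of joint lid3 below 0.15 rad), for 0.05 s.
4. lid 4 is shut (its free edge within about 4 mm of level), by the touch of the run (value of joint lid4 below 0.15 rad), for 0.05 s.
5. lid 5 is shut (its free edge within about 4 mm of level), by the touch of the run (value of joint lid5 below 0.15 rad), for 0.05 s.
At the end, for the whole second after the job is handed in: All five lids shut to within 0.15 rad (free edge within about 4 mm of level); the organiser flat on the worktop, at rest and within 40 mm of where it stood; cup, garlic and spoon within 20 mm of where they stood (value of joint each of lid1, lid2, lid3, lid4, lid5 below 0.15 rad and distance of tablet_box from where it was at the start of the episode below 0.04 m and angle between tablet_box's own z axis and vertical below 0.05 rad and height (world z) of tablet_box below 0.006 m and linear speed of tablet_box below 0.01 m/s and distance of each of mug_1, garlic, spoon from where it was at the start of the episode below 0.02 m); the robot touches nothing.
It fails at once if the organiser is lifted (12 mm) or tipped (0.2 rad) (height (world z) of tablet_box above 0.012 m or angle between tablet_box's own z axis and vertical above 0.2 rad).
It fails at once if the organiser is pushed more than 40 mm from its place (distance of tablet_box from where it was at the start of the episode above 0.04 m).
It fails at once if the fingers press on the organiser with more than 40 N (contact force between the fingers and tablet_box above 40 N).
It fails at once if the fingers are raised away from the box (grasp point more than 130 mm above the worktop) when lid 1 is shut but lid 5 is still open (value of joint lid1 below 0.15 rad and value of joint lid5 above 0.15 rad and height (world z) of the grasp point above 0.13 m).
It fails at once if the cup, garlic or spoon is moved more than 20 mm (distance of any of mug_1, garlic, spoon from where it was at the start of the episode above 0.02 m).
It also fails if it takes over 45 s, if anything falls off the work surface, if the arm or the gripper's body presses on something with over 40 N, if the wrist force passes 120 N, or if a joint passes its speed limit or range.

## Working session

There is one attempt and no reset: what is moved stays moved. The work goes in short steps, Python scripts to look and compute and a shell command to move; the robot and the scene stay as the last step left them, time stands still between calls to the robot, and variables do not carry over. Pictures are saved under pics/ and viewed, at most 10 in all, crops included, and the job is handed in when it is done.

```bash
mkdir -p pics; python3 - <<'E'
from cell import *
import cv2
print(get_state(), grasp_offset)
for n in("top","side"):
    s=snapshot(n); cv2.imwrite(f"pics/{n}0.png",s["image"]); print(n,s["mtx"],s["k1"],s["rvec"],s["tvec"])
E
```

```text
{'t': 0.0, 'joint_pos': array([ 1.19102648e+00,  2.76590436e-01,  1.50610844e+00, -5.99320992e-06,
        1.36068368e+00, -1.21021754e-01]), 'joint_velocities': array([ 0.00276635, -0.00123742,  0.0004186 ,  0.00155871, -0.00123175,
        0.00157893]), 'tau': array([ 1.23243422e-03, -4.16784489e+01, -2.45798081e+01, -1.86108837e-04,
        1.12982641e-02, -1.10604219e-07]), 'ee_pos': array([0.14695413, 0.5553757 , 0.23045214]), 'tool_rot': array([-4.05249101e-01, -3.11490278e+00,  2.72579317e-03]), 'force': array([-1.03513831, -0.63281215, -0.29939598]), 'ft_torque': array([ 0.01240639, -0.01472306, -0.00416534]), 'finger_force': 0.0, 'gripper_width': 0.9925437367997906} 0.0187
top [[499.81950828   0.         274.93958151]
 [  0.         499.81950828 210.74028032]
 [  0.           0.           1.        ]] -0.0111131840757902 [ 1.51940125 -2.60328412  0.28299105] [0.19365016 0.45809309 1.47663703]
side [[486.63720369   0.         280.4646545 ]
 [  0.         486.63720369 210.66179562]
 [  0.           0.           1.        ]] -0.164706645263198 [ 2.11426481 -0.22021296  0.12762855] [-0.50718533  0.08277568  1.39715932]
```

View pics/top0.png

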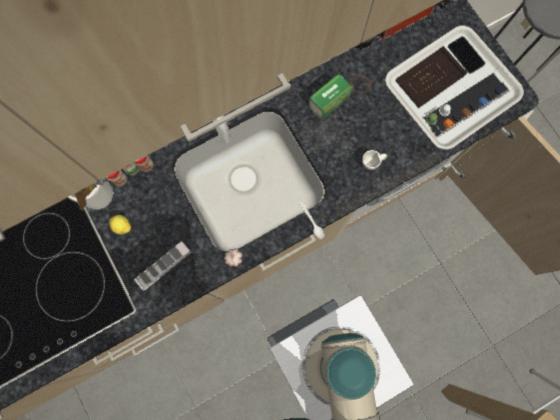

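View pics/side0.png

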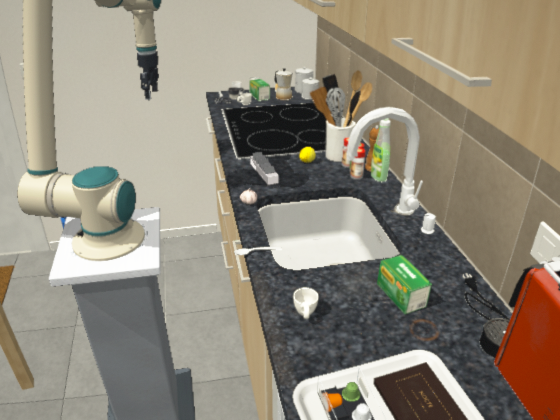

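Top view: organiser runs from about (137,285) to (188,245), garlic at (233,257), spoon at (312,222). Side view: organiser near (264,168). I'll zoom in on both and measure.

```bash
cat > h.py <<'E'
import numpy as np, cv2
from cell import *
def ray(s,px):
    D=np.array([s["k1"],0,0,0,0.])
    n=cv2.undistortPoints(np.array(px,float).reshape(-1,1,2),s["mtx"],D).reshape(-1,2)
    R=cv2.Rodrigues(s["rvec"])[0]; t=s["tvec"].reshape(3)
    return -R.T@t,(np.c_[n,np.ones(len(n))])@R
def plane(s,px,z):
    c,d=ray(s,px); return c+d*((z-c[2])/d[:,2])[:,None]
def proj(s,P):
    return cv2.projectPoints(np.array(P,float).reshape(-1,1,3),s["rvec"],s["tvec"],s["mtx"],np.array([s["k1"],0,0,0,0.]))[0].reshape(-1,2)
E
python3 - <<'E'
from h import *
a=snapshot("top");b=snapshot("side")
A=cv2.resize(a["image"][230:300,120:260],None,fx=5,fy=4.2857 and 5,interpolation=2)
B=cv2.resize(b["image"][140:210,225:315],None,fx=5,fy=5,interpolation=2)
A=A[:, :700]; 
C=np.zeros((600,800,3),np.uint8);A=cv2.resize(A,(560,280));B=cv2.resize(B,(400,311))
C[:280,:560]=A;C[285:596,:400]=B
cv2.imwrite("pics/z.png",C)
print(plane(a,[(137,285),(188,245),(162,265),(233,257),(321,235),(303,205)],.03))
print(plane(b,[(264,168),(249,197),(238,251),(283,247)],.02))
# depth points cluster of box in top: height>0.015
v,u=np.mgrid[235:298,128:200]; px=np.c_[u.ravel(),v.ravel()]
z=a["depth"][v,u].ravel(); c,d=ray(a,px); P=c+d*z[:,None]
P2=P[(z>0)&(P[:,2]>.018)&(P[:,2]<.08)]
xy=P2[:,:2].astype(np.float32); r=cv2.minAreaRect(xy); print(len(xy),r,cv2.boxPoints(r))
m=xy.mean(0);w,V=np.linalg.eigh(np.cov(xy.T));ax=V[:,1];print(m,ax)
q=(xy-m)@ax
for k in np.arange(-.1,.11,.005):
    i=(q>=k)&(q<k+.005)
    if i.any():print(round(k,3),i.sum(),P2[i,2].mean().round(4),P2[i,2].max().round(4))
E
```

```text
[[ 0.50311908  0.41446321  0.03      ]
 [ 0.53554623  0.22505683  0.03      ]
 [ 0.51994571  0.32183661  0.03      ]
 [ 0.43551158  0.122757    0.03      ]
 [ 0.36235915 -0.14433206  0.03      ]
 [ 0.47118994 -0.14372791  0.03      ]]
[[ 0.52548577  0.31744728  0.02      ]
 [ 0.44079699  0.12251723  0.02      ]
 [ 0.36635422 -0.16099379  0.02      ]
 [ 0.48995091 -0.16755694  0.02      ]]
659 ((0.521273136138916, 0.3224317729473114), (0.041902318596839905, 0.17891302704811096), 11.689922332763672) [[0.4826313  0.4057878 ]
 [0.5188818  0.2305857 ]
 [0.55991495 0.23907575]
 [0.5236645  0.41427785]]
[0.5214614  0.31471092] [-0.20443374  0.9788804 ]
-0.085 11 0.03 0.0361
-0.08 20 0.0319 0.0398
-0.075 22 0.029 0.0378
-0.07 23 0.0297 0.0375
-0.065 22 0.0297 0.0374
-0.06 20 0.0279 0.0344
-0.055 24 0.0312 0.039
-0.05 24 0.037 0.0455
-0.045 24 0.0398 0.0476
-0.04 21 0.0429 0.0517
-0.035 10 0.0345 0.048
-0.03 19 0.0283 0.0361
-0.025 20 0.0338 0.0384
-0.02 27 0.0354 0.0422
-0.015 23 0.0395 0.0469
-0.01 22 0.041 0.0487
-0.005 11 0.0334 0.0419
0.0 25 0.0337 0.0458
0.005 31 0.043 0.0586
0.01 19 0.0494 0.0581
0.015 2 0.0237 0.0266
0.02 4 0.0238 0.0253
0.025 5 0.0249 0.0301
0.03 25 0.0329 0.0415
0.035 31 0.0414 0.054
0.04 26 0.046 0.0536
0.045 6 0.0398 0.0549
0.05 5 0.0259 0.0296
0.055 4 0.0272 0.0335
0.06 29 0.0321 0.0436
0.065 31 0.0403 0.049
0.07 26 0.0478 0.0555
0.075 8 0.0442 0.0569
0.08 6 0.0237 0.0318
0.085 7 0.0251 0.0291
0.09 16 0.0293 0.038
0.095 10 0.0293 0.0351
```

View pics/z.png

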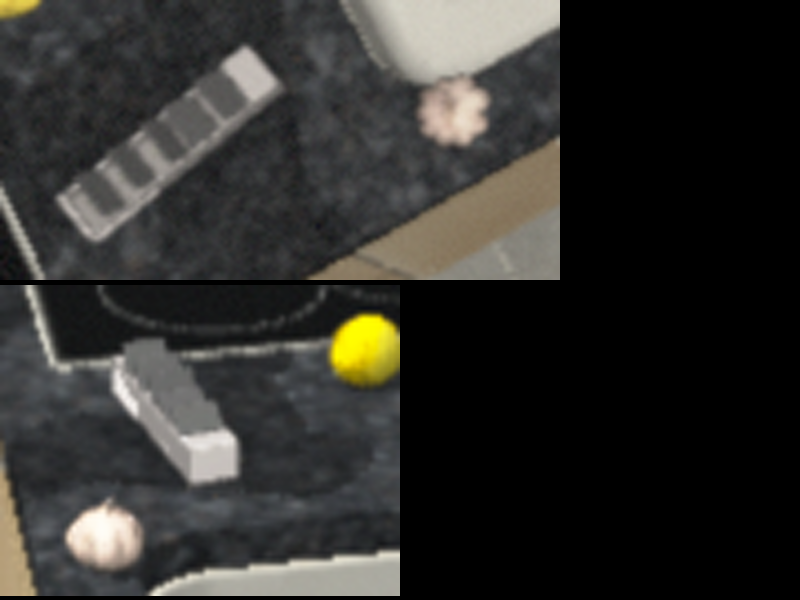

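```bash
cat >> h.py <<'E'
C=np.array([.5213,.3224]); AX=np.array([-.2028,.9792])
def to(target,z,yawturn=True):
    s=get_state(); R=cv2.Rodrigues(s["tool_rot"])[0]
    x=R[:,0]; 
    d=R.T@(np.r_[target,z]-s["ee_pos"])
    # turn about tool z aligning tool x with +-AX
    a=R.T@np.r_[AX,0]; th=np.arctan2(a[1],a[0]); th=(th+np.pi/2)%np.pi-np.pi/2
    print("ee",s["ee_pos"].round(4),"F",s["force"].round(2),"shift tool/0.4",(d/.4).round(4),"turn rad",th.round(4),"j6",s["joint_pos"][5].round(3),"w",s["gripper_width"],"t",s["t"])
    r=(s["ee_pos"][:2]-C); print("along from row_start",(r@AX+.0665).round(4),"across",(r@[-AX[1],AX[0]]).round(4))
E
python3 - <<'E'
from h import *
print(cv2.Rodrigues(get_state()["tool_rot"])[0].round(3))
to(C+AX*(-.0665-.014),.13)
E
```

```text
[[-0.967  0.256 -0.   ]
 [ 0.256  0.967 -0.001]
 [ 0.    -0.001 -1.   ]]
ee [0.1471 0.5556 0.2308] F [-0.25 -0.96  1.17] shift tool/0.4 [-1.1435 -0.5038  0.2523] turn rad 1.1078 j6 -0.121 w 0.9957506398315933 t 0.2
along from row_start 0.3707 across 0.3192
```

```bash
python3 -m crank '[[[-0.05,-0.022,0],0,1],[[-0.0952,-0.042,0],0,1],[[-0.0952,-0.042,0],0,1],[[-0.0952,-0.042,0],0,1],[[-0.0952,-0.042,0],0,1],[[-0.0952,-0.042,0],0,1],[[-0.0952,-0.042,0],0,1],[[-0.0952,-0.042,0],0,1],[[-0.0952,-0.042,0],0,1],[[-0.0952,-0.042,0],0,1],[[-0.0952,-0.042,0],0,1],[[-0.0952,-0.042,0],0,1],[[-0.046,-0.02,0],0,1]]' 
python3 -m crank '[[[0,0,0.02],1,1],[[0,0,0.02],1,1],[[0,0,0.02],1,1],[[0,0,0.02],1,1],[[0,0,0.02],1,1],[[0,0,0.02],1,1],[[0,0,0.02],1,1],[[0,0,0.02],1,1],[[0,0,0.02],1,1],[[0,0,0.02],1,1],[[0,0,0.02],1,1],[[0,0,0.02],0.08,1],[[0,0,0],0,1],[[0,0,0],0,1]]'
python3 - <<'E'
from h import *
print(cv2.Rodrigues(get_state()["tool_rot"])[0].round(3))
to(C+AX*(-.0665-.014),.04)
a=snapshot("top");b=snapshot("side")
O=np.zeros((560,800,3),np.uint8)
O[:280]=cv2.resize(a["image"][225:300,110:324],(800,280));O[285:]=0
O[280:,:540]=cv2.resize(b["image"][110:210,215:408],(540,280))
cv2.imwrite("pics/z2.png",O)
E
```

```text
t: 1.5
ee_pos: [0.5402, 0.2416, 0.2309]
tool_rot: [0.409, 3.114, -0.001]
force: [-0.7, 0.4, -0.1]
gripper_width: -0.001
finger_force: 0.0
t: 2.9
ee_pos: [0.5374, 0.2442, 0.1352]
tool_rot: [-1.982, -2.437, 0.0]
force: [0.4, -0.4, 0.2]
gripper_width: -0.0
finger_force: 0.0
[[-0.204  0.979 -0.   ]
 [ 0.979  0.204  0.   ]
 [ 0.    -0.    -1.   ]]
ee [0.5374 0.2442 0.1352] F [ 0.43 -0.42  0.23] shift tool/0.4 [-0.0017  0.0003  0.238 ] turn rad 0.0013 j6 0.103 w -0.0004992238177416224 t 2.9
along from row_start -0.0134 across 0.0001
```

View pics/z2.png

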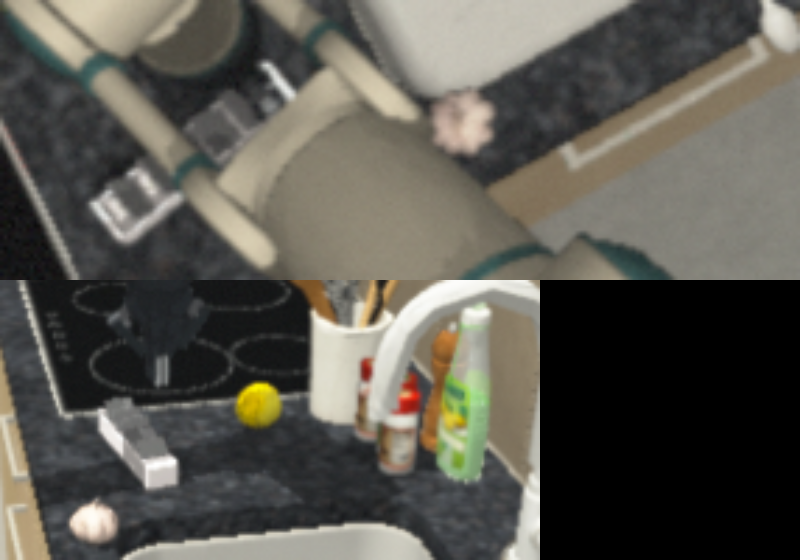

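The shut fingertips hang over the white blank end of the box (around (162,383) in the lower crop), and the lids are untouched. Next I descend.

```bash
python3 -m crank '[[[-0.002,0,0.04],0,1],[[-0.002,0,0.05],0,1],[[0,0,0.05],0,1],[[0,0,0.04],0,1],[[0,0,0.03],0,1],[[0,0,0.02],0,1],[[0,0,0.01],0,1],[[0,0,0],0,1],[[0,0,0],0,1]]'
python3 - <<'E'
from h import *
to(C+AX*(-.0665-.014),.032)
a=snapshot("side"); O=cv2.resize(a["image"][130:200,215:315],(800,560),interpolation=2); cv2.imwrite("pics/z3.png",O)
E
```

```text
t: 3.9
ee_pos: [0.5385, 0.2426, 0.0399]
tool_rot: [1.983, 2.436, 0.002]
force: [0.5, 0.2, -0.1]
gripper_width: 0.002
finger_force: 0.0
ee [0.5385 0.2426 0.0399] F [ 0.52  0.17 -0.14] shift tool/0.4 [ 0.0028 -0.0016  0.0198] turn rad -0.0001 j6 0.101 w 0.0016114687721910878 t 3.9
along from row_start -0.0151 across -0.0006
```

View pics/z3.png

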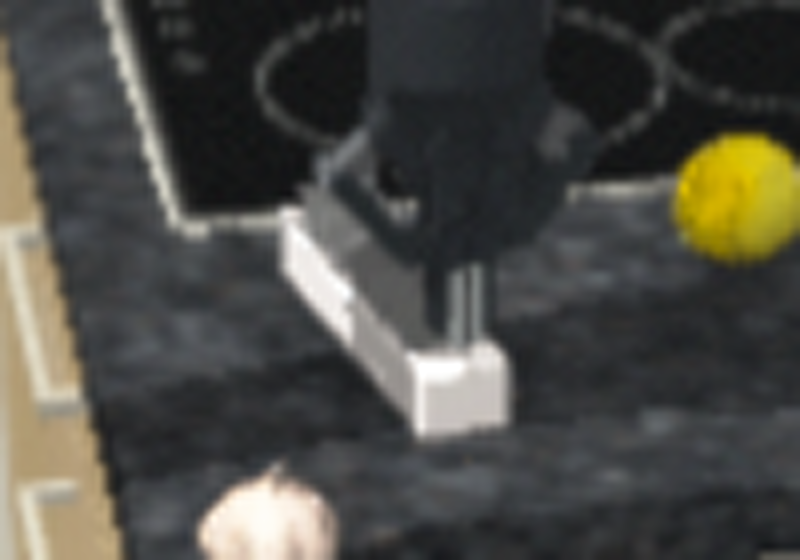

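The tips sit centrally over the blank end, at about (462,345) in the crop, with the box end spanning columns 415–505. I'll feel down in small steps.

```bash
python3 -m crank '[[[0,0,0.006],0,1],[[0,0,0.006],0,1],[[0,0,0.005],0,1],[[0,0,0],0,1]]'
python3 -m crank '[[[0,0,0.002],0,1],[[0,0,0],0,1]]'
python3 -m crank '[[[0,0,0.002],0,1],[[0,0,0],0,1]]'
```

```text
t: 4.35
ee_pos: [0.5377, 0.2423, 0.0322]
tool_rot: [-1.983, -2.436, 0.001]
force: [0.5, 0.3, 0.0]
gripper_width: -0.005
finger_force: 0.0
t: 4.55
ee_pos: [0.5379, 0.2424, 0.0316]
tool_rot: [-1.984, -2.436, 0.0]
force: [0.3, -0.2, -0.6]
gripper_width: -0.0
finger_force: 0.0
t: 4.75
ee_pos: [0.5379, 0.2424, 0.0308]
tool_rot: [-1.984, -2.436, 0.0]
force: [-0.5, 0.6, -0.6]
gripper_width: -0.001
finger_force: 0.0
```

```bash
python3 -m crank '[[[0,0,0.001],0,1],[[0,0,0],0,1]]' | grep -E "ee_|force:"
python3 -m crank '[[[0,0,0.001],0,1],[[0,0,0],0,1]]'| grep -E "ee_|force:"
```

```text
ee_pos: [0.538, 0.2424, 0.0305]
force: [-0.3, 0.2, -0.2]
finger_force: 0.0
ee_pos: [0.538, 0.2424, 0.0301]
force: [-0.0, 0.1, -0.0]
finger_force: 0.0
```

```bash
python3 -m crank '[[[0,0,0.001],0,1],[[0,0,0],0,1]]' | grep -E "ee_|force:"
python3 -m crank '[[[0,0,0.001],0,1],[[0,0,0],0,1]]'| grep -E "ee_|force:"
```

```text
ee_pos: [0.538, 0.2424, 0.0301]
force: [-2.6, -1.2, 2.8]
finger_force: 1.7
ee_pos: [0.538, 0.2424, 0.0301]
force: [-1.8, -0.5, 5.1]
finger_force: 3.0
```

Contact is at z = 0.030, as it should be. I ease off to a light touch and start the pass.

```bash
python3 -m crank '[[[0,0,-0.001],0,1],[[0.006,0,0],0,1],[[0.0125,0,0],0,1],[[0.0125,0,0],0,1],[[0.0125,0,0],0,1],[[0.0125,0,0],0,1],[[0.0125,0,0],0,1],[[0.0125,0,0],0,1],[[0,0,0],0,1]]'
python3 - <<'E'
from h import *
to(C+AX*(-.0665+.145),.030)
a=snapshot("side"); O=cv2.resize(a["image"][130:200,215:315],(800,560),interpolation=2); cv2.imwrite("pics/z4.png",O)
E
```

```text
t: 6.45
ee_pos: [0.5318, 0.2752, 0.03]
tool_rot: [1.983, 2.436, 0.002]
force: [0.9, -1.8, 5.1]
gripper_width: 0.0
finger_force: 2.5
ee [0.5318 0.2752 0.03  ] F [ 0.88 -1.76  5.12] shift tool/0.4 [ 3.171e-01 -1.500e-03  3.000e-04] turn rad 0.0004 j6 0.156 w 0.0004539018665180022 t 6.45
along from row_start 0.0181 across -0.0007
```

View pics/z4.png

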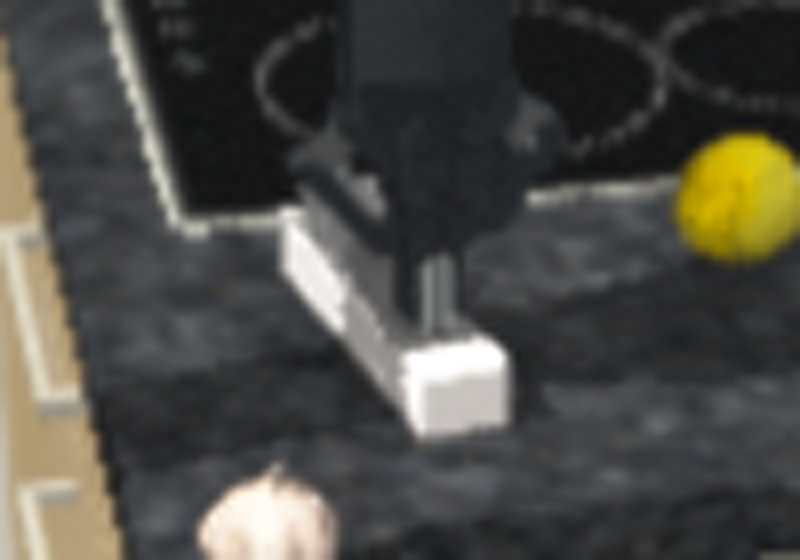

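Lid 1 is folded down, the box corner is still at (415,437), and the force is a light 5 N. I continue.

```bash
python3 -m crank '[[[0.006,0,-0.0005],0,1],[[0.0125,0,0],0,1],[[0.0125,0,0],0,1],[[0.0125,0,0],0,1],[[0.0125,0,0],0,1],[[0.0125,0,0],0,1],[[0.0125,0,0],0,1],[[0.0125,0,0],0,1],[[0.0125,0,0],0,1],[[0.0125,0,0],0,1],[[0,0,0],0,1]]'
python3 - <<'E'
from h import *
to(C+AX*(-.0665+.145),.030)
E
```

```text
t: 7.6
ee_pos: [0.5215, 0.3216, 0.03]
tool_rot: [-1.983, -2.436, -0.001]
force: [0.2, -1.1, 4.6]
gripper_width: 0.002
finger_force: 2.5
ee [0.5215 0.3216 0.03  ] F [ 0.19 -1.12  4.56] shift tool/0.4 [ 0.1983 -0.0002  0.0002] turn rad 0.0002 j6 0.234 w 0.0017748614429242424 t 7.6
along from row_start 0.0657 across -0.0001
```

```bash
python3 -m crank '[[[0.006,0,0],0,1],[[0.0125,0,0],0,1],[[0.0125,0,0],0,1],[[0.0125,0,0],0,1],[[0.0125,0,0],0,1],[[0.0125,0,0],0,1],[[0.0125,0,0],0,1],[[0.0125,0,0],0,1],[[0.0125,0,0],0,1],[[0.0125,0,0],0,1],[[0.0125,0,0],0,1],[[0.0125,0,0],0,1],[[0.0125,0,0],0,1],[[0.0125,0,0],0,1],[[0.0125,0,0],0,1],[[0.0125,0,0],0,1],[[0.006,0,0],0,1],[[0,0,0],0,1]]'
python3 - <<'E'
from h import *
to(C+AX*(-.0665+.145),.030)
a=snapshot("side"); O=cv2.resize(a["image"][130:200,215:315],(800,560),interpolation=2); cv2.imwrite("pics/z5.png",O)
E
```

```text
t: 9.4
ee_pos: [0.5052, 0.3993, 0.03]
tool_rot: [-1.983, -2.436, 0.0]
force: [0.9, -1.3, 5.0]
gripper_width: 0.0
finger_force: 2.6
ee [0.5052 0.3993 0.03  ] F [ 0.94 -1.28  5.  ] shift tool/0.4 [-0.0001  0.0004  0.    ] turn rad 0.0002 j6 0.356 w 0.00015183452644086965 t 9.4
along from row_start 0.145 across 0.0002
```

View pics/z5.png

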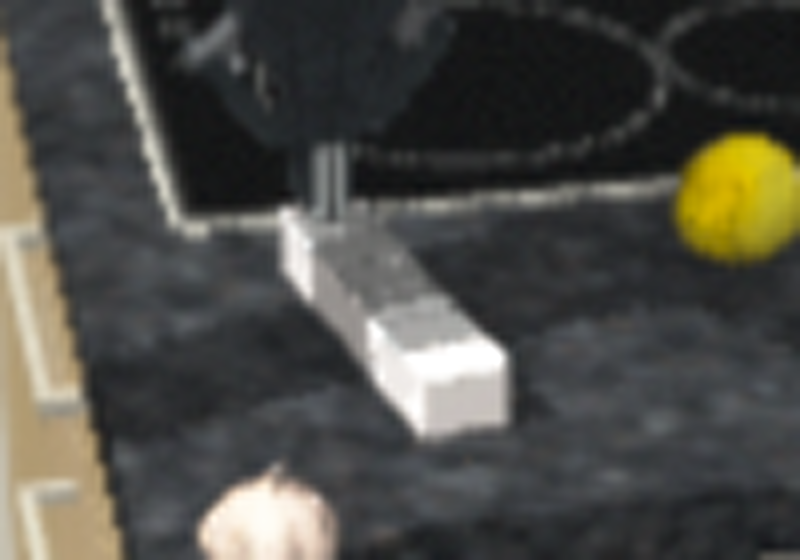

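All the visible lids lie flat, the fingers stand at the far end near (330,220), and the box hasn't moved. I lift straight up and check.

```bash
python3 -m crank '[[[0,0,-0.005],0,1],[[0,0,-0.02],0,1],[[0,0,-0.06],0,1],[[0,0,-0.1],0,1],[[0,0,-0.1],0,1],[[0,0,-0.1],0,1],[[0,0,-0.1],0,1],[[0,0,-0.04],0,1],[[0,0,0],0,1],[[0,0,0],0,1]]'
python3 - <<'E'
from h import *
a=snapshot("side"); O=cv2.resize(a["image"][130:200,215:315],(800,560),interpolation=2); cv2.imwrite("pics/z6.png",O)
E
```

```text
t: 10.45
ee_pos: [0.5049, 0.3987, 0.2393]
tool_rot: [-1.983, -2.436, 0.001]
force: [0.3, -0.1, -0.3]
gripper_width: -0.001
finger_force: 0.0
```

View pics/z6.png

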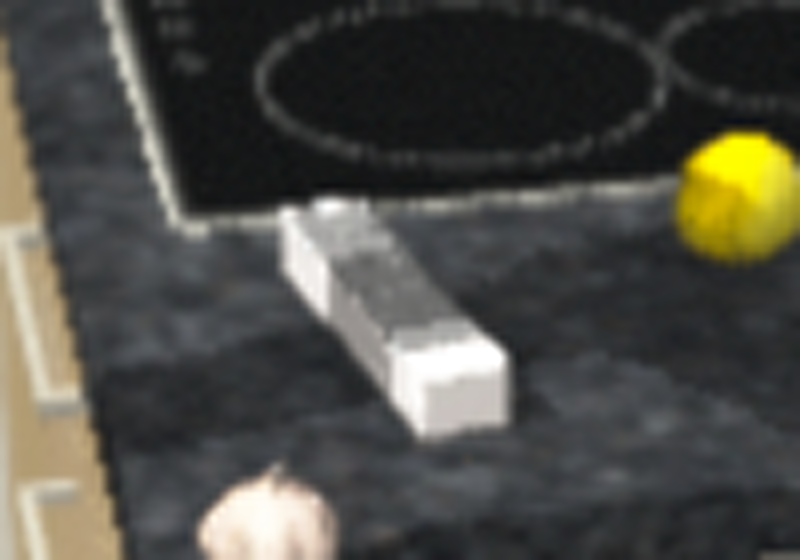

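The lids are flat along the whole row, the box corner is still at (415,437), the garlic is unmoved, and the arm is clear.

```bash
python3 -c "
from cell import *
print(close_job())"
```

```text
the job is handed in; nothing more can be done
None
```

All five lids were folded shut in one light pass (about 5 N at each check); the final picture showed them flat and the box and garlic unmoved, the arm is clear, and the job is handed in with no verdict returned.

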